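# Reset a yarn winder's tension wheel through its sprung brake

### The job

Set the yarn winder's handwheel so that its red pointer stands at the blue tally clip on the far side, without forcing the wheel against its brake. The yellow sprung brake grips the wheel, so first push the wooden wedge under the brake's foot and leave it there, let go, to hold the brake up while you turn the wheel. When the pointer is right, pull the wedge out so that the brake closes again, leave the wedge flat on the bench clear of the foot, and leave the yarn cones where they stand.

Things in the scene. Friction and masses are not known exactly. Their poses are not given: they have to be found in the camera images.
- winder: Fixed green winder head: drum 142 mm wide on a 200 x 180 mm plate; grey motor (64 wide, 66 high) on its -y side out to 190 mm. Origin: on the bench, on the wheel's upright axis. +x: scale side, away from the robot within 0.25 rad; +y: brake side. The wheel's steel disc is 160 mm wide, top at 66 mm. The pointer can turn from 2.2 rad clockwise of +x (seen from above) to 1.15 rad anticlockwise.
- wheel_grip (a point): On the wheel's axis, 84 mm above the bench, half-way up the black round hub grip (62 mm diameter, from 66 to 98 mm high) by which the wheel is turned from above, fingers either side. Drag about 0.25 N m, held by about 1 N m with the brake down; it stays where it is left. Anticlockwise turn of 1.2 to 2.6 rad needed: usually more than one grasp.
- pointer (a point): Tip of the red pointer (10 mm wide) on the wheel's rim: it lies on the disc's edge, sticks out to 98 mm from the axis and has a tongue hanging down 92 mm from the axis, whose tip (this point) is 50 mm above the bench; it turns with the wheel and starts 1.3 to 1.9 rad clockwise of the winder's +x.
- tally_mark (a point): Top of the upright tongue of the blue tally clip (10 mm wide) on a ring round the drum, 92 mm from the axis, 42.5 mm high, just below the pointer's circle; its foot sticks out to 114 mm. Fixed, 0.1 rad clockwise to 0.7 rad anticlockwise of the winder's +x. The wheel is set when the pointer's tip stands above it. They do not touch.
- brake_foot (a point): Lowest point, at mid-length, of the brake's foot: a steel roller 13 mm thick, along the winder's y from 111 to 169 mm out (this point at x = 0, y = 140 mm of the winder), under a yellow bar 20 mm wide, top at 33 mm. Brake down: 9 mm gap above the bench, open along the winder's x, so the wedge goes in along +x from the robot's side. Rises with the brake.
- brake (a joint): How far the brake is raised (m): about 0 when down and gripping, up to 0.016. Spring and weight press it down with about 4.5 N when closed, 6 N at 7 mm. Have it at least 3 mm up to turn the wheel freely.
- wedge: Loose wooden wedge, about 0.12 kg, flat on the bench. Origin: on its underside, below the centre of its upright handle (22 x 22 mm, 66 high, orange band on top). The blade runs along +x, 24 mm wide, from 20 mm thick at x = 11 mm evenly down to 4 mm at the tip, x = 111 mm. Slides on the bench; pushing it under the foot takes up to about 20 N, and it then stays by friction.
- teal_cone: Bystander: teal yarn cone on the bench, 68 mm wide at the foot, 110 mm high. Origin under its centre, z up.
- olive_cone: Bystander: olive yarn cone, 60 mm wide, 95 mm high. Origin under its centre, z up.
- sky_cone: Bystander: light blue yarn cone, 56 mm wide, 85 mm high. Origin under its centre, z up.
- brake_top (a point): Top of the yellow brake column, 82 mm above the bench with the brake down, 100 mm out along the winder's y. The column is 30 mm (x) by 22 mm (y), inboard of the foot; an arm reaches in from it and its black pad presses on the disc's top near the edge. Rises with the brake.
- wedge_tip (a point): Thin end of the wedge's blade, on its underside, 111 mm from the origin. With this point 60 to 75 mm past the foot's point the brake is up by about 5 to 7 mm.

How it is judged:
By the outcome, as a careful person would: the job done as asked, in the order asked, and still so for the second after the job is handed in, with the robot touching nothing.
It also fails if it takes over 72 s, if anything falls off the work surface, if the arm or the gripper's body presses on something with over 40 N, if the wrist force passes 120 N, or if a joint passes its speed limit or range.

### The arm

A 7-joint arm with a two-finger parallel gripper is mounted at the origin on the work surface. World frame = base frame: x ahead of the robot, y to its left, z up, the work surface at z = 0. Lengths are in m, angles in rad, forces in N, time in s.
With the tool pointing down it reaches from about 0.4 to 0.85 m from the base axis. Payload 4.5 kg.
Tool frame: the origin (TCP) lies midway between the tips of the shut fingers; the grasp point (between the pads) lies 19 mm behind it; z points along the fingers, y is the line along which they close (so a half turn about z gives the same grasp; the last joint's range is limited). The gripper opens to 88 mm and grips with 3 to 60 N. Pads are 18 mm wide; open, the fingers measure 123 mm over their backs; the gripper's body (75 mm by 187 mm) begins 45 mm behind the grasp point.
Start: joints at [-1.18, 0.689, -0.195, 1.565, 0.157, 0.902, -0.215], TCP at [0.218, 0.586, 0.216] pointing down, gripper open.
Joint ranges: [-3.01, 3.01], [-0.46, 2.08], [-1.47, 1.51], [0.13, 2.56], [-1, 4.14], [0.04, 2.09], [-2.66, 2.66]. Speed limits (rad/s): [2.57, 2.57, 3.14, 3.14, 3.14, 3.14, 3.14].

### API

Orientations are given as a unit quaternion [x, y, z, w].
In Python, from plant import * gives the robot as it stands.
- The arm moves only by the tool send_rows, never from a script. Its argument "targets" is a list of rows, each a list of 2 entries, a list of its own where there are three numbers: the shift along the tool's x, y, z in units of 0.3 m (1.0 is 0.3 m), then the turn, a rotation vector about the tool's x, y, z in units of pi rad (1.0 is pi rad). A call has 1 to 12 rows; each row is the pose to reach, as a shift and turn from the pose commanded when the call began, along the tool's axes at that moment, turning the shorter way round; what a row does not reach only later rows make up. A row lasts 1/8 s, in which the tool goes at most 62.5 mm and 10.7 degrees, less where a joint would pass 70% of its speed; a pose out of reach is approached as far as the arm can. A call with a number of a shift or a turn outside -1 to 1 is refused whole. A call with a gripper value outside its range is refused whole. "fingers" is the opening, from 0 (shut) to 1 (fully open), set as the call begins (left out, the last holds). The fingers move at their own pace and stop on an object; "newtons" is the grip in N (left out, the last holds). Time passes only in rows, so rows that repeat a pose let the fingers close. It gives the time, the measured TCP pose, the force, the opening and the grip force at its end, in the units of the state.
- get_state(): the state, without advancing time (a new reading comes with each control period).
- snapshot(name): name is "scene" or "top" or "wrist"; returns a dict with "img" (420x560x3 uint8, blue, green, red), "fx", "fy", "cx", "cy" (pixels), "cam_to_world" (4x4, takes a point from camera to world coordinates); the wrist camera has in their place "T_tool_cam" (4x4, takes a point from camera to tool coordinates, whose origin is the TCP and whose axes are the flange's). Camera axes: x right, y down, z forward; pixel columns grow to the right and rows downward; lengths in m; the calibration is good to about 2 mm. A picture is of the moment at which its call begins: read the wrist's pose just before it. There is no depth.
- finish_job(): hands the job in; it is judged then, once.
The state is a dict: "clock": time; "q": joint angles; "qd": joint speeds; "joint_torque": joint torques, N m; "tool_pos": TCP position; "eef_rot": TCP orientation; "contact_force": force on the tool from outside, world axes, zero at the start; "moment": the same for the moment, N m; "opening": opening from 0.0 (shut) to 1.0 (fully open); "finger_force": force on a finger pad.
Only numpy, scipy, OpenCV 4.12 (cv2) and the standard library are available. Lean on these libraries where they do the work, as an engineer would, in place of code of your own. Each camera call takes 0.05 s, during which the arm holds its last target. There are 200 camera calls.

## Working session

There is one attempt and no reset: what is moved stays moved. The work goes in short steps, Python scripts to look and compute and a tool call to move; the robot and the scene stay as the last step left them, time stands still between calls to the robot, and variables do not carry over. Pictures are saved under pics/ and viewed, at most 10 in all, crops included, and the job is handed in when it is done.

Besides the shell and the picture viewer there is one more tool, called after "Call:" by a JSON object that holds its "fn" and its "kwargs", one argument or row to a line. send_rows: Moves the arm, as the interface text tells. Its arguments: {"type":"object","properties":{"targets":{"type":"array"},"fingers":{"type":"number"},"newtons":{"type":"number"}},"required":["targets"]}

```bash
mkdir -p pics; ls; python3 - <<'E'
from plant import *
import cv2,numpy as np
np.set_printoptions(precision=4,suppress=True)
s=get_state();print(s['clock'],s['tool_pos'],s['eef_rot'],s['opening'],s['contact_force'])
for n in('scene','top'):
    d=snapshot(n);cv2.imwrite(f'pics/{n}0.png',d['img']);np.savez(f'pics/{n}0.npz',**d);print(n,d['fx'],d['fy'],d['cx'],d['cy'],d['cam_to_world'])
d=snapshot('wrist');print(d['T_tool_cam'],d['fx'])
E
```

```text
pics
0.0 [0.2181 0.585  0.215 ] [ 0.1774  0.9841 -0.0009 -0.0001] 1.0011987340398778 [-0.2598 -0.7884  0.8844]
scene 452.9341009345716 452.9341009345716 274.4930817523013 216.64432973312276 [[ 0.1468  0.7814 -0.6065  1.2404]
 [ 0.9891 -0.1223  0.0818 -0.0983]
 [-0.0102 -0.6119 -0.7909  0.8759]
 [ 0.      0.      0.      1.    ]]
top 385.24643128727485 385.24643128727485 287.75189801026727 208.90168180309135 [[ 0.0204 -0.9964  0.082   0.5197]
 [-0.9997 -0.0216 -0.0141 -0.0306]
 [ 0.0158 -0.0817 -0.9965  1.2204]
 [ 0.      0.      0.      1.    ]]
[[ 0.001  -0.9591 -0.283   0.0738]
 [ 1.      0.0009  0.0004 -0.001 ]
 [-0.0001 -0.283   0.9591 -0.1694]
 [ 0.      0.      0.      1.    ]] 354.57762598358926
```

View pics/scene0.png

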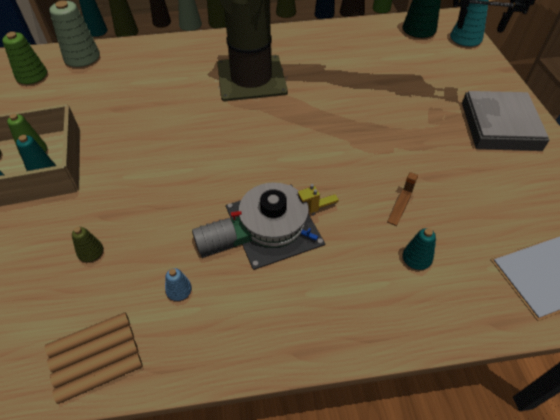

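View pics/top0.png

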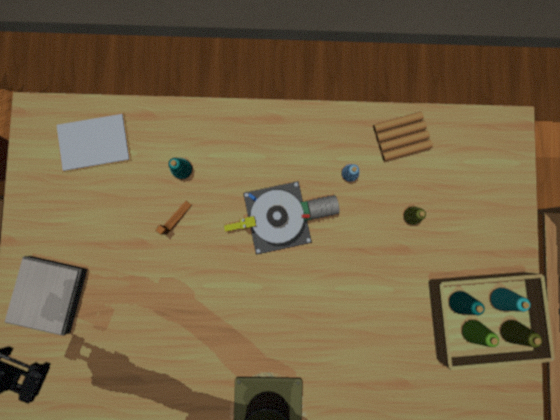

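The top view shows the winder hub at (277,216), the wedge with its handle at about (166,231) and its tip at (188,203), the brake at (238,225), the red pointer at (306,215), and the blue clip at (250,198). The teal cone is at (180,168). Next I'll measure these precisely.

```bash
cat > h.py <<'E'
import cv2,numpy as np
np.set_printoptions(precision=4,suppress=True)
def ray(d,uv,T=None):
    T=d['cam_to_world'] if T is None else T
    v=np.array([(uv[0]-d['cx'])/d['fx'],(uv[1]-d['cy'])/d['fy'],1.])
    return T[:3,3],T[:3,:3]@v
def onz(d,uv,z,T=None):
    o,v=ray(d,uv,T);return o+v*(z-o[2])/v[2]
def proj(d,p,T=None):
    T=d['cam_to_world'] if T is None else T
    c=T[:3,:3].T@(np.asarray(p)-T[:3,3]);return np.array([d['fx']*c[0]/c[2]+d['cx'],d['fy']*c[1]/c[2]+d['cy']])
def two(d1,a,d2,b,T1=None,T2=None):
    o1,v1=ray(d1,a,T1);o2,v2=ray(d2,b,T2)
    v1/=np.linalg.norm(v1);v2/=np.linalg.norm(v2)
    t=np.linalg.lstsq(np.c_[v1,-v2],o2-o1,rcond=None)[0]
    return (o1+v1*t[0]+o2+v2*t[1])/2,np.linalg.norm(o1+v1*t[0]-o2-v2*t[1])
RANGE={'red':[(0,150,90,6),(174,150,90,180)],'blue':[(105,150,70,122)],'yellow':[(24,150,90,34)],'orange':[(6,170,120,16)]}
def blobs(img,col,box,amin=8):
    x0,y0,x1,y1=box;h=cv2.cvtColor(img,cv2.COLOR_BGR2HSV)[y0:y1,x0:x1]
    m=0
    for a,s,v,b in RANGE[col]: m=m|cv2.inRange(h,(a,s,v),(b,255,255))
    n,l,st,c=cv2.connectedComponentsWithStats(m)
    return m,[(st[i][4],(c[i]+[x0,y0]).round(1).tolist(),(st[i][:4]+[x0,y0,0,0]).tolist()) for i in range(1,n) if st[i][4]>=amin]
E
python3 - <<'E'
from h import *
S=np.load('pics/scene0.npz');T=np.load('pics/top0.npz')
for n,d,b in(('scene',S,(190,160,450,280)),('top',T,(140,140,350,265))):
    for c in RANGE: print(n,c,blobs(d['img'],c,b)[1])
a=cv2.resize(T['img'][150:260,145:345],None,fx=4,fy=4,interpolation=cv2.INTER_CUBIC)
cv2.imwrite('pics/topc.png',a)
b=cv2.resize(S['img'][165:275,220:420],None,fx=4,fy=4,interpolation=cv2.INTER_CUBIC)
cv2.imwrite('pics/scenec.png',b)
print(onz(T,(277,215.5),.098))
E
```

```text
scene red [(np.int32(35), [235.3, 213.0], [231, 211, 10, 5])]
scene blue [(np.int32(29), [305.2, 231.5], [301, 228, 9, 7]), (np.int32(38), [312.6, 235.8], [309, 233, 9, 6])]
scene yellow [(np.int32(136), [306.1, 193.6], [299, 188, 16, 12]), (np.int32(9), [317.7, 193.6], [317, 192, 3, 4]), (np.int32(129), [327.5, 199.8], [319, 195, 19, 11])]
scene orange []
top red [(np.int32(18), [305.8, 215.9], [303, 215, 7, 3])]
top blue [(np.int32(16), [252.4, 197.0], [250, 195, 6, 5])]
top yellow [(np.int32(220), [240.5, 224.1], [224, 217, 31, 14])]
top orange []
[ 0.592  -0.0155  0.098 ]
```

View pics/topc.png

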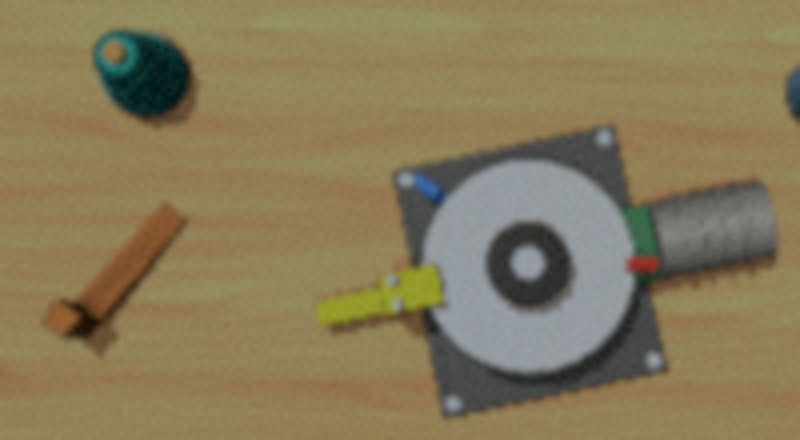

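View pics/scenec.png

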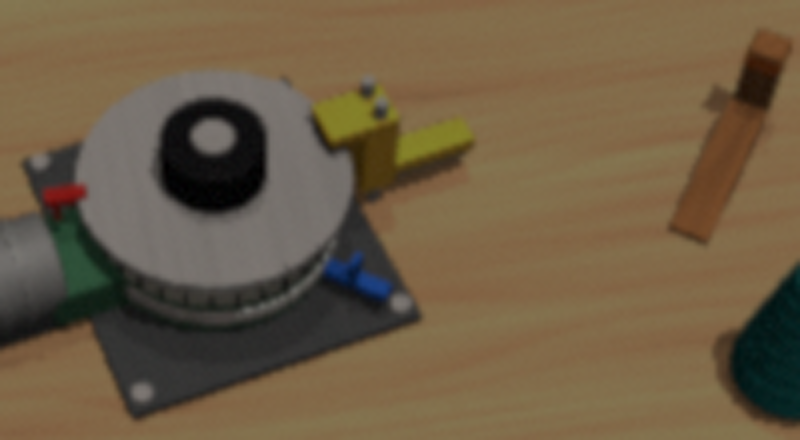

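The crops show the hub cap at top-crop (528,263), the plate screws at the corners, the wedge handle top at (62,319) and its tip at (174,212). They also show the pointer at (643,265) and the clip at (428,188). The scene crop has the handle top at (769,42) and the tip at (690,236).

```bash
python3 - <<'E'
from h import *
S=np.load('pics/scene0.npz');T=np.load('pics/top0.npz')
t=lambda u,v:(145+u/4-.375,150+v/4-.375); s=lambda u,v:(220+u/4-.375,165+v/4-.375)
print('hub',two(T,t(528,263),S,s(214,136)), onz(T,t(528,263),.098), 'disc',onz(T,t(531,267),.066))
scr=[onz(T,t(*p),.008)[:2] for p in((405,180),(604,137),(654,360),(453,404))]
scr=np.array(scr);print('plate c',scr.mean(0))
ex=scr[0]+scr[1]-scr[2]-scr[3];ey=scr[0]+scr[3]-scr[1]-scr[2]
print('yaw',np.arctan2(ex[1],ex[0]),np.arctan2(-ey[0],ey[1]),np.linalg.norm(ex)/2,np.linalg.norm(ey)/2)
print('handle',two(T,t(62,319),S,s(769,42)),onz(T,t(62,319),.066),onz(S,s(769,42),.066))
print('tip',two(T,t(174,212),S,s(690,236)),onz(T,t(174,212),.004),onz(S,s(690,236),.004))
print('pointer',two(T,t(645,265),S,s(64,195)),onz(T,t(645,265),.066))
print('clip',onz(T,t(415,180),.035),onz(S,s(356,256),.0425))
print('brakebar end',onz(T,t(320,313),.033))
for nm,p,h in(('teal',(152,85),.02),):print(nm,onz(T,t(*p),h))
E
```

```text
hub (array([ 0.5924, -0.0139,  0.0975]), np.float64(0.0011099510214702755)) [ 0.5923 -0.0144  0.098 ] disc [ 0.5915 -0.0163  0.066 ]
plate c [ 0.593  -0.0141]
yaw 0.2380594790068641 0.2359620587066477 0.18058123130512005 0.1611603997345139
handle (array([0.5453, 0.3323, 0.0664]), np.float64(0.0010871789696680328)) [0.5452 0.3319 0.066 ] [0.545  0.3331 0.066 ]
tip (array([ 0.6333,  0.2688, -0.0003]), np.float64(0.0008377074193949054)) [0.6328 0.2673 0.004 ] [0.6363 0.2674 0.004 ]
pointer (array([ 0.5949, -0.1012,  0.0644]), np.float64(0.0013823688317089848)) [ 0.5948 -0.1018  0.066 ]
clip [0.6588 0.0753 0.035 ] [0.6474 0.0597 0.0425]
brakebar end [0.5547 0.1453 0.033 ]
teal [0.731  0.2848 0.02  ]
```

```bash
cat > mv.py <<'E'
from h import *
from plant import get_state
from scipy.spatial.transform import Rotation as Ro
O=np.array([.5925,-.0145]);YAW=.237
ex=np.array([np.cos(YAW),np.sin(YAW)]);ey=np.array([-ex[1],ex[0]])
FOOT=O+.14*ey
def W(x,y): return O+x*ex+y*ey
def down(yawx):  # blade/forward direction yaw = -tool x
    c,s=np.cos(yawx),np.sin(yawx)
    return Ro.from_matrix(np.array([[-c,-s,0],[-s,c,0],[0,0,-1]]))
def to(pos,yaw):
    s=get_state();R=Ro.from_quat(s['eef_rot']);p=np.array(s['tool_pos'])
    print('shift',R.inv().apply(np.array(pos)-p)/.3,'turn',(R.inv()*down(yaw)).as_rotvec()/np.pi)
def st():
    s=get_state();R=Ro.from_quat(s['eef_rot']).as_matrix()
    print('t',s['clock'],'p',np.array(s['tool_pos']),'fwdyaw',np.arctan2(-R[1,0],-R[0,0]).round(4),'tilt',R[:2,2],'q',np.array(s['q']),'F',np.array(s['contact_force']),'op',s['opening'],s['finger_force'])
    return s
E
python3 -c "
from mv import *
st();to([.545,.3325,.13],-.623);print(FOOT,W(-.136,.14))"
```

```text
t 0.15 p [0.2182 0.5851 0.2152] fwdyaw -0.3567 tilt [-0.0004 -0.0014] q [-1.1802  0.6898 -0.1945  1.5661  0.1573  0.9025 -0.2151] F [-0.6013 -0.3294 -0.5075] op 1.002538016388786 0.0
shift [-1.3149 -0.4082  0.2848] turn [-0.0004  0.0001  0.0848]
[0.5596 0.1216] [0.4274 0.0897]
```

Call:
{"fn": "send_rows", "kwargs": {
  "targets": [
    [[-0.2,-0.06,0.04],[0,0,0.015]],
    [[-0.4,-0.12,0.08],[0,0,0.03]],
    [[-0.6,-0.18,0.12],[0,0,0.045]],
    [[-0.8,-0.24,0.16],[0,0,0.06]],
    [[-0.95,-0.3,0.2],[0,0,0.075]],
    [[-1.0,-0.31,0.22],[0,0,0.085]],
    [[-1.0,-0.31,0.22],[0,0,0.085]],
    [[-1.0,-0.31,0.22],[0,0,0.085]]
  ],
  "fingers": 1.0
}}

```text
clock: 1.15
tool_pos: [0.4649, 0.3962, 0.1501]
eef_rot: [0.305, 0.952, 0.001, -0.001]
contact_force: [0.3, 0.6, -0.1]
opening: 1.0
finger_force: 0.0
```

```bash
python3 -c "
from mv import *
from plant import snapshot
s=st();d=snapshot('wrist');np.savez('pics/w1.npz',**d,pos=s['tool_pos'],rot=s['eef_rot']);cv2.imwrite('pics/w1.png',d['img'])
to([.545,.3325,.13],-.623)
T=np.eye(4);T[:3,:3]=Ro.from_quat(s['eef_rot']).as_matrix();T[:3,3]=s['tool_pos'];T=T@d['T_tool_cam'];print(proj(d,[.545,.3325,.066],T),proj(d,[.634,.2685,.004],T),proj(d,[.545,.3325,0.02],T))"
```

```text
t 1.15 p [0.4649 0.3962 0.1501] fwdyaw -0.6199 tilt [-0.0011  0.002 ] q [-0.6953  0.7498 -0.1502  1.6752  0.1507  0.7273  0.0323] F [ 0.2841  0.6202 -0.0756] op 0.999702401589254 0.0
shift [-0.3411 -0.018   0.0669] turn [ 0.0003 -0.0006  0.0011]
[276.5699 328.5422] [277.3074 382.0997] [277.2202 299.5482]
```

View pics/w1.png

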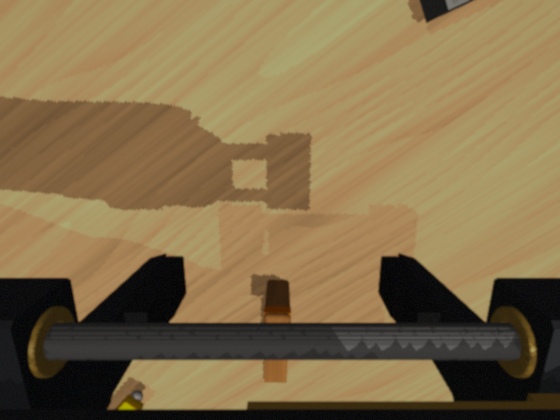

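The wrist view puts the wedge handle at column 277 and the tip at (276,382), which agrees with the prediction. I'll descend and grasp.

Call:
{"fn": "send_rows", "kwargs": {
  "targets": [
    [[-0.17,-0.01,0.03],[0,0,0]],
    [[-0.34,-0.018,0.06],[0,0,0]],
    [[-0.34,-0.018,0.07],[0,0,0]],
    [[-0.34,-0.018,0.17],[0,0,0]],
    [[-0.34,-0.018,0.27],[0,0,0]],
    [[-0.34,-0.018,0.367],[0,0,0]],
    [[-0.34,-0.018,0.367],[0,0,0]],
    [[-0.34,-0.018,0.367],[0,0,0]]
  ]
}}

```text
clock: 2.2
tool_pos: [0.5463, 0.3317, 0.041]
eef_rot: [0.306, 0.952, 0.001, 0.0]
contact_force: [1.5, 0.5, 0.4]
opening: 1.002
finger_force: 0.0
```

Call:
{"fn": "send_rows", "kwargs": {
  "targets": [
    [[0,0,0],[0,0,0]],
    [[0,0,0],[0,0,0]],
    [[0,0,0],[0,0,0]],
    [[0,0,0],[0,0,0]],
    [[0,0,0],[0,0,0]],
    [[0,0,0],[0,0,0]],
    [[0,0,0],[0,0,0]],
    [[0,0,0],[0,0,0]]
  ],
  "fingers": 0,
  "newtons": 45
}}

```text
clock: 3.2
tool_pos: [0.5465, 0.3299, 0.0397]
eef_rot: [0.307, 0.952, 0.0, -0.0]
contact_force: [0.4, 0.1, -0.8]
opening: 0.233
finger_force: 45.0
```

```bash
python3 -c "
from mv import *
s=st();p=W(-.136,.14)
to([p[0],p[1],s['tool_pos'][2]+.015],YAW)"
```

```text
t 3.2 p [0.5465 0.3299 0.0397] fwdyaw -0.6237 tilt [0.     0.0001] q [-0.5418  0.9368 -0.1358  1.6417  0.2012  0.5767  0.1552] F [ 0.3871  0.1315 -0.7833] op 0.23328994036681527 44.95904982089996
shift [-0.1454 -0.8818 -0.0501] turn [ 0.    -0.    -0.274]
```

Call:
{"fn": "send_rows", "kwargs": {
  "targets": [
    [[0,0,-0.05],[0,0,0]],
    [[0.07,-0.08,-0.05],[0,0,-0.055]],
    [[0.13,-0.16,-0.05],[0,0,-0.11]],
    [[0.2,-0.24,-0.05],[0,0,-0.165]],
    [[0.25,-0.31,-0.05],[0,0,-0.22]],
    [[0.16,-0.46,-0.05],[0,0,-0.274]],
    [[0.06,-0.6,-0.05],[0,0,-0.274]],
    [[-0.06,-0.76,-0.05],[0,0,-0.274]],
    [[-0.145,-0.88,-0.05],[0,0,-0.274]],
    [[-0.145,-0.88,-0.05],[0,0,-0.274]],
    [[-0.145,-0.88,-0.05],[0,0,-0.274]]
  ]
}}

```text
clock: 4.58
tool_pos: [0.4287, 0.0913, 0.0553]
eef_rot: [-0.118, 0.993, 0.001, 0.001]
contact_force: [0.9, -0.0, -0.8]
opening: 0.23
finger_force: 45.0
```

```bash
python3 - <<'E'
from mv import *
from plant import snapshot
s=st();p=W(-.136,.14);to([p[0],p[1],.040],YAW)
S=snapshot('scene');T=snapshot('top')
np.savez('pics/s2.npz',**S);np.savez('pics/t2.npz',**T)
a=T['img'][180:300,190:330];b=S['img'][130:260,230:382]
f=lambda i:cv2.resize(i,(400,int(400*i.shape[0]/i.shape[1])),interpolation=cv2.INTER_CUBIC)
a,b=f(a),f(b);print(a.shape,b.shape);cv2.imwrite('pics/c2.png',np.hstack([a[:342],b[:342]]))
tp=s['tool_pos'];tip=np.array([tp[0],tp[1]])+.111*ex
for d,n in((T,'t'),(S,'s')):print(n,proj(d,[*tip,.017]),proj(d,[*FOOT,.009]),proj(d,[*W(0,.169),.033]))
E
```

```text
t 4.575 p [0.4287 0.0913 0.0553] fwdyaw 0.2374 tilt [0.0022 0.0017] q [-0.2175  0.7803 -0.1558  2.2445  0.7372  0.1618  0.7492] F [ 0.9283 -0.0021 -0.7527] op 0.23007570682759518 44.957417249679565
shift [ 0.0056 -0.0043  0.0509] turn [0.0004 0.0008 0.0001]
(342, 400, 3) (342, 400, 3)
t [234.1997 234.0297] [233.3901 226.6981] [223.1531 228.4444]
s [322.369  196.1895] [325.7874 205.1226] [337.2988 195.3691]
```

View pics/c2.png

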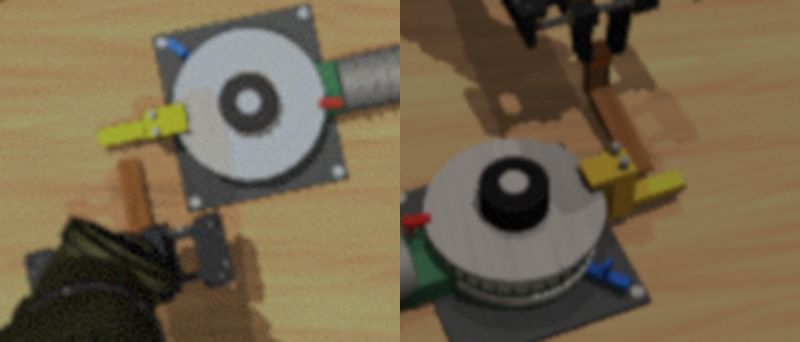

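The blade lines up with the bar, with its tip at top pixel (235,237) just short of it. I'll lower it and check the tip again.

Call:
{"fn": "send_rows", "kwargs": {
  "targets": [
    [[0.005,-0.004,0.025],[0,0,0]],
    [[0.005,-0.004,0.045],[0,0,0]],
    [[0.005,-0.004,0.05],[0,0,0]],
    [[0.005,-0.004,0.05],[0,0,0]]
  ]
}}

```text
clock: 5.18
tool_pos: [0.426, 0.089, 0.0396]
eef_rot: [-0.119, 0.993, 0.0, -0.0]
contact_force: [-0.7, 0.9, 1.1]
opening: 0.229
finger_force: 45.0
```

```bash
python3 - <<'E'
from mv import *
from plant import snapshot
s=st()
T=snapshot('top');np.savez('pics/t3.npz',**T)
# blade axis profile: sample along winder x at wedge y, on top surface
tp=s['tool_pos']
for off in (-.004,0,.004):
  print([ (i,T['img'][tuple(proj(T,[*(np.array(tp[:2])+i/1000*ex+off*ey),.005])[::-1].round().astype(int))].tolist()) for i in range(92,124,3)])
# lateral
print([(i,T['img'][tuple(proj(T,[*(np.array(tp[:2])+.095*ex+i/1000*ey),.006])[::-1].round().astype(int))].tolist()) for i in range(-21,22,3)])
E
```

```text
t 5.175 p [0.426  0.089  0.0396] fwdyaw 0.238 tilt [-0.0006 -0.    ] q [-0.2528  0.8145 -0.0953  2.2577  0.7647  0.0999  0.7282] F [-0.6641  0.9278  1.0773] op 0.2292734002653185 44.990689158439636
[(92, [47, 84, 129]), (95, [48, 83, 129]), (98, [45, 85, 131]), (101, [48, 86, 130]), (104, [47, 87, 131]), (107, [66, 104, 143]), (110, [80, 118, 156]), (113, [82, 120, 158]), (116, [84, 125, 161]), (119, [75, 115, 146]), (122, [62, 91, 117])]
[(92, [41, 78, 123]), (95, [51, 84, 129]), (98, [41, 77, 123]), (101, [45, 85, 127]), (104, [45, 84, 126]), (107, [64, 101, 139]), (110, [79, 118, 155]), (113, [84, 126, 162]), (116, [80, 120, 154]), (119, [73, 105, 136]), (122, [73, 105, 136])]
[(92, [42, 82, 126]), (95, [47, 84, 129]), (98, [42, 82, 127]), (101, [45, 82, 127]), (104, [50, 86, 126]), (107, [56, 91, 131]), (110, [72, 110, 144]), (113, [88, 125, 158]), (116, [85, 125, 158]), (119, [82, 122, 151]), (122, [63, 91, 117])]
[(-21, [80, 120, 154]), (-18, [81, 120, 154]), (-15, [78, 113, 144]), (-12, [49, 84, 122]), (-9, [47, 78, 123]), (-6, [48, 83, 129]), (-3, [47, 83, 130]), (0, [51, 84, 129]), (3, [47, 84, 129]), (6, [47, 84, 129]), (9, [50, 85, 134]), (12, [63, 100, 142]), (15, [73, 114, 149]), (18, [84, 123, 160]), (21, [85, 128, 157])]
```

Call:
{"fn": "send_rows", "kwargs": {
  "targets": [
    [[-0.04,0,0],[0,0,0]],
    [[-0.08,0,0],[0,0,0]],
    [[-0.12,0,0],[0,0,0]],
    [[-0.16,0,0],[0,0,0]],
    [[-0.19,0,0],[0,0,0]],
    [[-0.2,0,0],[0,0,0]],
    [[-0.2,0,0],[0,0,0]]
  ],
  "newtons": 55
}}

```text
clock: 6.1
tool_pos: [0.4831, 0.102, 0.0395]
eef_rot: [-0.118, 0.993, -0.001, -0.001]
contact_force: [-3.8, -1.1, 4.1]
opening: 0.23
finger_force: 54.9
```

Call:
{"fn": "send_rows", "kwargs": {
  "targets": [
    [[-0.02,0,0],[0,0,0]],
    [[-0.04,0,0],[0,0,0]],
    [[-0.06,0,0],[0,0,0]],
    [[-0.08,0,0],[0,0,0]],
    [[-0.1,0,0],[0,0,0]],
    [[-0.12,0,0],[0,0,0]],
    [[-0.125,0,0],[0,0,0]],
    [[-0.125,0,0],[0,0,0]],
    [[-0.125,0,0],[0,0,0]]
  ]
}}

```text
clock: 7.22
tool_pos: [0.5098, 0.1069, 0.0392]
eef_rot: [-0.119, 0.993, -0.004, -0.01]
contact_force: [-21.1, -5.3, 21.5]
opening: 0.231
finger_force: 54.8
```

```bash
python3 - <<'E'
from mv import *
from plant import snapshot
s=st();v=np.array(s['tool_pos'][:2])-FOOT;print('rel foot',v@ex,v@ey)
S=snapshot('scene');T=snapshot('top');np.savez('pics/s4.npz',**S)
b=(225,170,345,260)
for c in('yellow',):print(blobs(S['img'],c,b)[1],blobs(np.load('pics/s2.npz')['img'],c,b)[1])
print(proj(S,[*W(0,.1),.082]),proj(S,[*W(0,.1),.088]))
E
```

```text
t 7.225 p [0.5098 0.1069 0.0392] fwdyaw 0.2381 tilt [-0.019  -0.0111] q [-0.0967  0.8679 -0.3374  1.9783  0.6644  0.4298  0.8649] F [-21.1256  -5.3084  21.542 ] op 0.2307147895580301 54.84610140323639
rel foot -0.05186202838519899 -0.00259209636950649
[(np.int32(14), [324.6, 200.7], [320, 198, 9, 6])] [(np.int32(103), [329.2, 199.2], [320, 195, 18, 10])]
[312.7231 190.3392] [312.8701 188.6287]
```

Call:
{"fn": "send_rows", "kwargs": {
  "targets": [
    [[-0.02,0,-0.004],[0,0,0]],
    [[-0.035,0,-0.006],[0,0,0]],
    [[-0.05,0,-0.006],[0,0,0]],
    [[-0.05,0,-0.006],[0,0,0]],
    [[-0.05,0,-0.006],[0,0,0]]
  ]
}}

```text
clock: 7.95
tool_pos: [0.5303, 0.1124, 0.0399]
eef_rot: [-0.118, 0.993, -0.002, -0.005]
contact_force: [-9.2, -2.8, 0.5]
opening: 0.228
finger_force: 54.8
```

```bash
python3 - <<'E'
from mv import *
s=st();v=np.array(s['tool_pos'][:2])-FOOT;print('rel foot',v@ex,v@ey)
E
```

```text
t 7.95 p [0.5303 0.1124 0.0399] fwdyaw 0.2372 tilt [-0.0102 -0.0056] q [-0.0838  0.8804 -0.3584  1.9243  0.6507  0.4666  0.8897] F [-9.1724 -2.7852  0.5383] op 0.22819887108897213 54.83795464038849
rel foot -0.030690737450043824 -0.002069847319001974
```

Call:
{"fn": "send_rows", "kwargs": {
  "targets": [
    [[0.012,0,0],[0,0,0]],
    [[0.012,0,0],[0,0,0]]
  ]
}}

```text
clock: 8.2
tool_pos: [0.5307, 0.1126, 0.0407]
eef_rot: [-0.118, 0.993, -0.001, -0.002]
contact_force: [-5.3, -3.8, -3.3]
opening: 0.228
finger_force: 54.8
```

Call:
{"fn": "send_rows", "kwargs": {
  "targets": [
    [[0,0,0],[0,0,0]],
    [[0,0,0],[0,0,0]],
    [[0,0,0],[0,0,0]],
    [[0,0,0],[0,0,0]]
  ],
  "fingers": 0.42
}}

```text
clock: 8.7
tool_pos: [0.533, 0.1146, 0.0418]
eef_rot: [-0.118, 0.993, 0.0, 0.001]
contact_force: [0.3, 1.1, 0.1]
opening: 0.42
finger_force: 0.0
```

Call:
{"fn": "send_rows", "kwargs": {
  "targets": [
    [[0,0,-0.1],[0,0,0]],
    [[0,0,-0.2],[0,0,0]],
    [[0,0,-0.3],[0,0,0]],
    [[0,0,-0.4],[0,0,0]],
    [[0,0,-0.45],[0,0,0]],
    [[0,0,-0.45],[0,0,0]],
    [[0,0,-0.45],[0,0,0]]
  ]
}}

```text
clock: 9.57
tool_pos: [0.5317, 0.1138, 0.1755]
eef_rot: [-0.118, 0.993, -0.0, -0.001]
contact_force: [0.8, -0.5, 0.1]
opening: 0.421
finger_force: 0.0
```

```bash
python3 - <<'E'
from mv import *
from plant import snapshot
s=st()
S=snapshot('scene');np.savez('pics/s5.npz',**S)
i=S['img'][120:270,220:420];cv2.imwrite('pics/s5.png',cv2.resize(i,(800,600),interpolation=cv2.INTER_CUBIC))
h=onz(S,(0,0),0)
print(proj(S,[*W(0,.1),.082]),proj(S,[*W(0,.1),.089]),proj(S,[*W(-.0345,.138),.066]))
for n in('s2','s5'):print(blobs(np.load(f'pics/{n}.npz')['img'],'yellow',(290,170,345,220))[1])
E
```

```text
t 9.575 p [0.5317 0.1138 0.1755] fwdyaw 0.237 tilt [-0.0017 -0.0006] q [ 0.0231  0.68   -0.5319  1.8426  0.4851  0.753   1.034 ] F [ 0.7521 -0.4899  0.0769] op 0.42099890409571655 0.0
[312.7231 190.3392] [312.8947 188.3421] [320.619  180.1455]
[(np.int32(103), [329.2, 199.2], [320, 195, 18, 10])]
[(np.int32(48), [324.5, 197.5], [319, 195, 11, 7])]
```

View pics/s5.png

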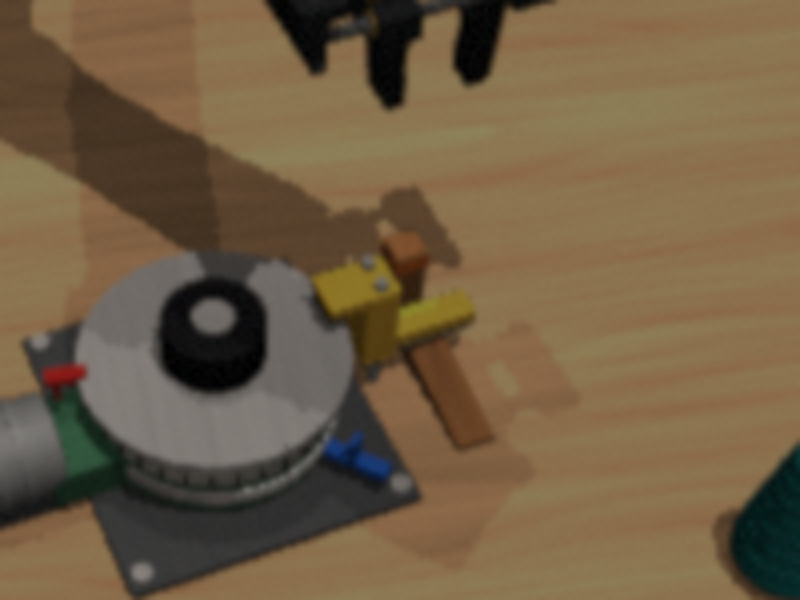

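The wedge sits under the bar, with its tip at scene pixel (339,231). I'll measure how far the brake has risen from the image shift.

```bash
python3 - <<'E'
from mv import *
A=np.load('pics/scene0.npz')['img'];B=np.load('pics/s5.npz')['img'];S=np.load('pics/s5.npz')
up=lambda i:cv2.resize(cv2.cvtColor(i,cv2.COLOR_BGR2HSV)[...,1],None,fx=8,fy=8,interpolation=cv2.INTER_CUBIC)
for n,(x0,y0,x1,y1) in dict(col=(296,183,322,208),coltop=(296,183,322,196),bar=(322,193,341,204),bluecheck=(299,226,320,240),hub=(256,186,290,220)).items():
    t=up(A[y0:y1,x0:x1]);w=up(B[y0-6:y1+6,x0-6:x1+6]);r=cv2.matchTemplate(w,t,cv2.TM_CCOEFF_NORMED);_,m,_,l=cv2.minMaxLoc(r);print(n,m,(np.array(l)-48)/8)
p=onz(S,(338.6,230.8),.002);v=p[:2]-FOOT;print('tip rel foot',v@ex,v@ey)
p=onz(S,(220+405/4-.4,120+245/4-.4),.066);v=p[:2]-FOOT;print('handle rel foot',v@ex,v@ey)
for z in(.033,.039):print(proj(S,[*W(0,.169),z]))
E
```

```text
col 0.927949845790863 [ 0.    -1.625]
coltop 0.8320029377937317 [ 0.125 -0.875]
bar 0.8954779505729675 [ 0.75  -2.125]
bluecheck 0.9963640570640564 [0. 0.]
hub 0.5948432683944702 [-0.625 -0.125]
tip rel foot 0.07763434669218852 -0.003437921392081572
handle rel foot -0.03222371683990334 -0.0024756045759861834
[337.2988 195.3691]
[337.5446 193.7644]
```

The brake is about 6–7 mm up, so the wheel is free. Next I'll move over the hub, wound back to yaw -1.9.

```bash
python3 -c "
from mv import *
to([*O,.16],-1.9)"
```

```text
shift [-0.097  -0.4633  0.0511] turn [-0.0008 -0.0003  0.6803]
```

Call:
{"fn": "send_rows", "kwargs": {
  "targets": [
    [[-0.02,-0.1,0],[0,0,0.055]],
    [[-0.04,-0.2,0],[0,0,0.11]],
    [[-0.06,-0.3,0],[0,0,0.165]],
    [[-0.08,-0.4,0],[0,0,0.22]],
    [[-0.097,-0.463,0.05],[0,0,0.275]],
    [[-0.097,-0.463,0.05],[0,0,0.33]],
    [[-0.097,-0.463,0.05],[0,0,0.385]],
    [[-0.097,-0.463,0.05],[0,0,0.44]],
    [[-0.097,-0.463,0.05],[0,0,0.495]],
    [[-0.097,-0.463,0.05],[0,0,0.55]],
    [[-0.097,-0.463,0.05],[0,0,0.605]],
    [[-0.097,-0.463,0.05],[0,0,0.66]]
  ],
  "fingers": 0.82
}}

```text
clock: 11.12
tool_pos: [0.5925, -0.014, 0.1603]
eef_rot: [0.796, 0.605, -0.001, -0.0]
contact_force: [-0.7, -0.0, -0.6]
opening: 0.818
finger_force: 0.0
```

Call:
{"fn": "send_rows", "kwargs": {
  "targets": [
    [[0,0,0],[0,0,0.02]],
    [[0,0,0],[0,0,0.02]],
    [[0,0,0],[0,0,0.02]]
  ]
}}

```text
clock: 11.5
tool_pos: [0.5929, -0.014, 0.1609]
eef_rot: [0.813, 0.583, -0.0, -0.0]
contact_force: [0.0, 0.2, -1.2]
opening: 0.819
finger_force: 0.0
```

```bash
python3 -c "
from mv import *
st();to([*O,.073],-1.9)"
```

```text
t 11.5 p [ 0.5929 -0.014   0.1609] fwdyaw -1.8979 tilt [-0.0011 -0.0001] q [-0.094   0.7156  0.0693  1.7274 -0.0703  0.7022 -0.3151] F [ 0.0073  0.2126 -1.1742] op 0.8194044689659925 0.0
shift [-0.0019 -0.0003  0.293 ] turn [-0.0003  0.0001  0.0007]
```

Call:
{"fn": "send_rows", "kwargs": {
  "targets": [
    [[0,0,0.1],[0,0,0]],
    [[0,0,0.2],[0,0,0]],
    [[0,0,0.28],[0,0,0]],
    [[0,0,0.293],[0,0,0]],
    [[0,0,0.293],[0,0,0]],
    [[0,0,0.293],[0,0,0]]
  ]
}}

```text
clock: 12.25
tool_pos: [0.594, -0.0141, 0.0747]
eef_rot: [0.813, 0.582, 0.001, 0.001]
contact_force: [0.6, -0.1, -0.8]
opening: 0.819
finger_force: 0.0
```

Call:
{"fn": "send_rows", "kwargs": {
  "targets": [
    [[0,0,0],[0,0,0]],
    [[0,0,0],[0,0,0]],
    [[0,0,0],[0,0,0]],
    [[0,0,0],[0,0,0]]
  ],
  "fingers": 0.5,
  "newtons": 40
}}

```text
clock: 12.75
tool_pos: [0.5934, -0.0138, 0.0755]
eef_rot: [0.813, 0.582, 0.001, 0.0]
contact_force: [-3.5, 0.7, 12.3]
opening: 0.501
finger_force: 6.5
```

Call:
{"fn": "send_rows", "kwargs": {
  "targets": [
    [[0,0,0],[0,0,-0.03]],
    [[0,0,0],[0,0,-0.06]],
    [[0,0,0],[0,0,-0.09]],
    [[0,0,0],[0,0,-0.12]],
    [[0,0,0],[0,0,-0.12]]
  ]
}}

```text
clock: 13.38
tool_pos: [0.595, -0.0103, 0.0756]
eef_rot: [0.689, 0.725, 0.003, -0.0]
contact_force: [-1.2, 6.1, 10.6]
opening: 0.498
finger_force: 5.3
```

```bash
cat > ptr.py <<'E'
from mv import *
from plant import snapshot
def angles(tag):
    s=get_state();S=snapshot('scene');T=snapshot('top');np.savez(f'pics/{tag}s.npz',**S);np.savez(f'pics/{tag}t.npz',**T)
    for n,d,b in(('s',S,(225,170,345,260)),('t',T,(235,175,320,250))):
        r=blobs(d['img'],'red',b,4)[1];u=blobs(d['img'],'blue',b,4)[1];print(n,'red',r,'blue',u)
        for c,z in((r,.067),(r,.058),(u,.03)):
            if c:
                q=max(c)[1];p=onz(d,q,z)[:2]-O;print('  z',z,'ang',np.arctan2(p@ey,p@ex).round(4),'r',np.linalg.norm(p).round(4))
E
python3 -c "
from ptr import *
st();angles('a')"
```

```text
t 13.375 p [ 0.595  -0.0103  0.0756] fwdyaw -1.5197 tilt [0.0042 0.0047] q [-0.03    0.8389 -0.0483  1.7764  0.063   0.5232 -0.0657] F [-1.1768  6.0976 10.6249] op 0.49787160395465946 5.285782649880275
s red [(np.int32(34), [235.1, 213.4], [231, 212, 10, 4])] blue [(np.int32(29), [305.4, 231.5], [302, 228, 8, 7]), (np.int32(39), [312.7, 235.8], [309, 233, 9, 7])]
  z 0.067 ang -1.7563 r 0.0874
  z 0.058 ang -1.8383 r 0.0873
  z 0.03 ang 0.6445 r 0.106
t red [(np.int32(18), [305.9, 215.8], [303, 214, 7, 4])] blue []
  z 0.067 ang -1.7797 r 0.0874
  z 0.058 ang -1.7732 r 0.088
```

The opening reads 0.50 (44 mm), which is less than the 62 mm hub, and the pointer didn't move. The grasp isn't right, so I'll look.

```bash
python3 - <<'E'
from mv import *
from plant import snapshot
d=snapshot('wrist')['img'];S=np.load('pics/as.npz')['img'][130:265,205:385]
cv2.imwrite('pics/g.png',np.hstack([cv2.resize(d,(400,300)),cv2.resize(S,(400,300),interpolation=cv2.INTER_CUBIC)]))
E
```

```text
(no output)
```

View pics/g.png

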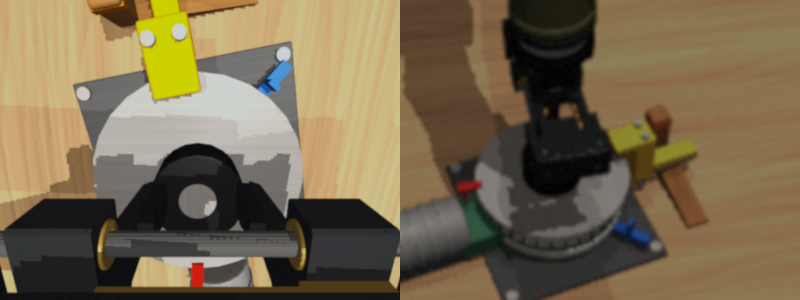

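```bash
python3 - <<'E'
from mv import *
from plant import snapshot
s=st();d=snapshot('wrist')
T=np.eye(4);T[:3,:3]=Ro.from_quat(s['eef_rot']).as_matrix();T[:3,3]=s['tool_pos'];M=T@d['T_tool_cam']
k=400/560
print('hubtop',proj(d,[*O,.098],M)*k,'tcp',proj(d,s['tool_pos'],M)*k)
for sg in(1,-1):
  for z in (0,-.019,-.04):print('tip',sg,z,proj(d,(T@[0,sg*.022,z,1])[:3],M)*k,proj(d,(T@[0,sg*.031,z,1])[:3],M)*k)
print('clipmoment',s['moment'])
E
```

```text
t 13.525 p [ 0.5951 -0.0103  0.0756] fwdyaw -1.5205 tilt [0.0042 0.0044] q [-0.0304  0.839  -0.0477  1.7764  0.0627  0.5232 -0.0662] F [-0.4492  5.6815 10.8397] op 0.49994790563989155 5.290478928945959
hubtop [198.7725 199.9997] tcp [202.7855 180.511 ]
tip 1 0 [233.2279 180.5453] [245.6821 180.5594]
tip 1 -0.019 [236.7401 192.1081] [250.5713 192.1239]
tip 1 -0.04 [241.6513 208.2769] [257.4081 208.295 ]
tip -1 0 [172.3448 180.4767] [159.8923 180.4626]
tip -1 -0.019 [169.1259 192.0311] [155.2967 192.0154]
tip -1 -0.04 [164.6247 208.188 ] [148.8706 208.1699]
clipmoment [ 1.1616  0.4876 -0.1154]
```

The hub is where I expected (cap at wrist (198,200)), but the fingers closed over its top. The tips evidently sit higher than the TCP when open. I'll lift, reopen, go deeper and watch the force.

Call:
{"fn": "send_rows", "kwargs": {
  "targets": [
    [[0,0,-0.1],[0,0,0]],
    [[0,0,-0.13],[0,0,0.04]],
    [[0,0,-0.13],[0,0,0.08]],
    [[0,0,-0.13],[0,0,0.12]],
    [[0,0,-0.13],[0,0,0.12]]
  ],
  "fingers": 0.85
}}

```text
clock: 14.2
tool_pos: [0.5934, -0.014, 0.1129]
eef_rot: [0.813, 0.583, 0.0, 0.0]
contact_force: [1.1, -0.8, 0.1]
opening: 0.849
finger_force: 0.0
```

```bash
python3 - <<'E'
from mv import *
from plant import snapshot
s=st();to([*O,.075],-1.9);d=snapshot('wrist');cv2.imwrite('pics/g2.png',cv2.hconcat([d['img']]))
T=np.eye(4);T[:3,:3]=Ro.from_quat(s['eef_rot']).as_matrix();T[:3,3]=s['tool_pos'];M=T@d['T_tool_cam']
for z in(0,-.01,-.02,-.03):print(z,[proj(d,(T@[x,y,z,1])[:3],M).round() for y in(-.0374,.0374) for x in(-.009,.009)])
E
```

```text
t 14.2 p [ 0.5934 -0.014   0.1129] fwdyaw -1.8978 tilt [ 0.0007 -0.0003] q [-0.0865  0.784   0.0562  1.7619 -0.07    0.5969 -0.3157] F [ 1.0794 -0.8233  0.0792] op 0.8490894828055263 0.0
shift [-0.0027 -0.0025  0.1264] turn [0.0002 0.     0.0007]
0 [array([212., 268.]), array([210., 236.]), array([355., 268.]), array([357., 236.])]
-0.01 [array([208., 277.]), array([206., 243.]), array([359., 277.]), array([361., 243.])]
-0.02 [array([204., 287.]), array([201., 251.]), array([363., 287.]), array([366., 251.])]
-0.03 [array([199., 298.]), array([196., 260.]), array([368., 298.]), array([371., 260.])]
```

View pics/g2.png

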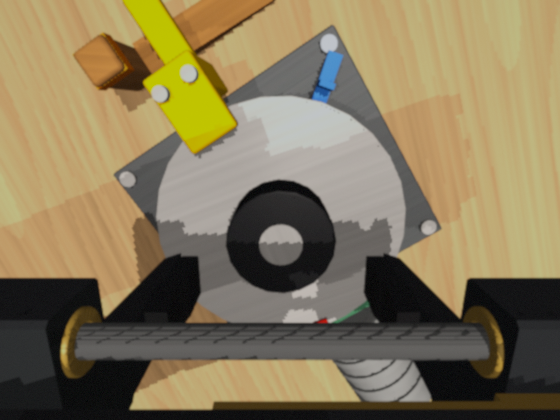

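The fingertips appear at rows ~257, columns 199 and 365, about 25 mm behind the TCP. So I'll descend to TCP z ≈ 0.050 and grip.

Call:
{"fn": "send_rows", "kwargs": {
  "targets": [
    [[-0.002,-0.002,0.08],[0,0,0]],
    [[-0.002,-0.002,0.15],[0,0,0]],
    [[-0.002,-0.002,0.19],[0,0,0]],
    [[-0.002,-0.002,0.21],[0,0,0]],
    [[-0.002,-0.002,0.21],[0,0,0]],
    [[-0.002,-0.002,0.21],[0,0,0]]
  ]
}}

```text
clock: 15.0
tool_pos: [0.593, -0.0144, 0.0502]
eef_rot: [0.813, 0.582, 0.001, 0.0]
contact_force: [0.3, 0.2, 0.0]
opening: 0.844
finger_force: 0.0
```

Call:
{"fn": "send_rows", "kwargs": {
  "targets": [
    [[0,0,0],[0,0,0]],
    [[0,0,0],[0,0,0]],
    [[0,0,0],[0,0,0]],
    [[0,0,0],[0,0,0]]
  ],
  "fingers": 0.5,
  "newtons": 40
}}

```text
clock: 15.5
tool_pos: [0.5926, -0.0144, 0.05]
eef_rot: [0.813, 0.582, 0.0, 0.0]
contact_force: [-1.5, -0.0, 5.5]
opening: 0.696
finger_force: 40.0
```

Gripped properly this time: 0.696 and 40 N. Now I'll turn the wheel.

Call:
{"fn": "send_rows", "kwargs": {
  "targets": [
    [[0,0,0],[0,0,-0.03]],
    [[0,0,0],[0,0,-0.07]],
    [[0,0,0],[0,0,-0.11]],
    [[0,0,0],[0,0,-0.15]],
    [[0,0,0],[0,0,-0.19]],
    [[0,0,0],[0,0,-0.23]],
    [[0,0,0],[0,0,-0.27]],
    [[0,0,0],[0,0,-0.3]],
    [[0,0,0],[0,0,-0.3]]
  ]
}}

```text
clock: 16.62
tool_pos: [0.5928, -0.0143, 0.0501]
eef_rot: [0.46, 0.888, 0.0, 0.0]
contact_force: [-0.5, -0.4, 4.6]
opening: 0.694
finger_force: 40.0
```

```bash
python3 -c "
from ptr import *
st();angles('b')"
```

```text
t 16.625 p [ 0.5928 -0.0143  0.0501] fwdyaw -0.9556 tilt [0.0009 0.0005] q [ 0.0513  0.8821 -0.1836  1.784   0.2966  0.5015  0.2873] F [-0.5449 -0.3552  4.5937] op 0.6944320403806394 40.00055992975831
s red [(np.int32(36), [256.0, 235.7], [253, 232, 7, 8])] blue [(np.int32(29), [305.4, 231.5], [302, 228, 8, 7]), (np.int32(40), [312.6, 235.8], [308, 233, 10, 7])]
  z 0.067 ang -0.8143 r 0.0877
  z 0.058 ang -0.8527 r 0.0822
  z 0.03 ang 0.6435 r 0.1058
t red [(np.int32(10), [294.0, 191.2], [293, 190, 3, 4])] blue []
  z 0.067 ang -0.8206 r 0.0911
  z 0.058 ang -0.816 r 0.0922
```

Call:
{"fn": "send_rows", "kwargs": {
  "targets": [
    [[0,0,0],[0,0,-0.03]],
    [[0,0,0],[0,0,-0.07]],
    [[0,0,0],[0,0,-0.11]],
    [[0,0,0],[0,0,-0.15]],
    [[0,0,0],[0,0,-0.19]],
    [[0,0,0],[0,0,-0.23]],
    [[0,0,0],[0,0,-0.27]],
    [[0,0,0],[0,0,-0.31]],
    [[0,0,0],[0,0,-0.35]],
    [[0,0,0],[0,0,-0.37]],
    [[0,0,0],[0,0,-0.37]],
    [[0,0,0],[0,0,-0.37]]
  ]
}}

```text
clock: 18.23
tool_pos: [0.5929, -0.0141, 0.05]
eef_rot: [-0.103, 0.995, 0.0, 0.001]
contact_force: [-1.0, -0.5, 5.6]
opening: 0.696
finger_force: 40.0
```

```bash
python3 - <<'E'
from ptr import *
st();angles('c')
# clip: two-view axis from early pictures
S=np.load('pics/scene0.npz');T=np.load('pics/top0.npz')
t=(145+428/4-.375,150+188/4-.375)
for z in(.02,.03,.036,.0425):
    p=onz(T,t,z)[:2]-O;print('topclip',z,np.arctan2(p@ey,p@ex),np.hypot(*p))
m,b=blobs(S['img'],'blue',(295,222,325,245),4);print(b)
for uv in((305.4,229.3),(306,229),(304.7,229)):
    p=onz(S,(uv[0],uv[1]),.0425)[:2]-O;print(uv,np.arctan2(p@ey,p@ex),np.hypot(*p))
g=S['img'][222:246,296:326];print(g[...,0].astype(int)-g[...,2])
E
```

```text
t 18.225 p [ 0.5929 -0.0141  0.05  ] fwdyaw 0.2064 tilt [0.0011 0.0005] q [ 0.2172  0.9183 -0.4824  1.7747  0.6846  0.6216  1.1011] F [-1.0072 -0.5456  5.5734] op 0.6963514047806467 39.99995665624738
s red [(np.int32(34), [298.7, 230.2], [295, 227, 9, 7])] blue [(np.int32(60), [310.9, 234.3], [305, 228, 13, 12])]
  z 0.067 ang 0.3344 r 0.0871
  z 0.058 ang 0.3912 r 0.0826
  z 0.03 ang 0.6606 r 0.1005
t red [(np.int32(10), [261.0, 190.5], [260, 189, 3, 4])] blue [(np.int32(10), [251.8, 196.4], [250, 195, 5, 4])]
  z 0.067 ang 0.3387 r 0.0905
  z 0.058 ang 0.3365 r 0.0918
  z 0.03 ang 0.6741 r 0.1005
topclip 0.02 0.678884570786209 0.10182111020339411
topclip 0.03 0.6828585613561864 0.10049773490784493
topclip 0.036 0.6852935699049693 0.0997044877230322
topclip 0.0425 0.6879755816499031 0.09884581488117199
[(np.int32(29), [305.2, 231.5], [301, 228, 9, 7]), (np.int32(38), [312.6, 235.8], [309, 233, 9, 6])]
(305.4, 229.3) 0.6371499539292234 0.08677300349581425
(306, 229) 0.653633495392636 0.08754320210206948
(304.7, 229) 0.6361843309580981 0.08499762107431989
[[-10 -10 -10 -10 -10  -9 -10
[... 2271 characters left out ...]
  0   0   0   3   5   9
   13  17  11  -3  -9  -9 -10  -9 -10 -24 -52 -59]
 [ -1  -1   0  -1   0  -1  -1  -1  -1  -1   0  -1  -1   1  -1  -1  -1   0
    3   2   0  -5  -8 -11  -9  -9  -8 -14 -38 -54]
 [  0  -2   0  -2   0  -1   1  -1  -1  -3  -3  -2  -1   0  -1  -2   2  -2
    0   0  -1  -4  -7  -9  -9  -7  -5  -6 -25 -48]
 [  0  -1  -1   0   0  -1  -1  -2  -1  -2  -1  -2  -1  -1  -1  -1  -1   0
   -2   0  -1  -3  -3  -4  -5  -4  -2  -2 -15 -40]
 [ -1   0   0  -1   0   0   0   0  -1  -2  -1  -2   0  -2   0  -1  -2  -1
   -1  -1  -2   0  -1  -1  -3  -3  -2  -3 -17 -39]
 [  0   0  -2   0  -1  -1  -1  -1  -1  -1  -1  -1  -1   0  -2  -2  -2  -2
   -1  -1  -1  -1  -1  -1  -4 -11 -16 -25 -37 -49]]
```

Call:
{"fn": "send_rows", "kwargs": {
  "targets": [
    [[0,0,0],[0,0,-0.03]],
    [[0,0,0],[0,0,-0.07]],
    [[0,0,0],[0,0,-0.1]],
    [[0,0,0],[0,0,-0.108]],
    [[0,0,0],[0,0,-0.108]],
    [[0,0,0],[0,0,-0.108]]
  ]
}}

```text
clock: 19.08
tool_pos: [0.5928, -0.014, 0.05]
eef_rot: [-0.269, 0.963, 0.0, 0.001]
contact_force: [-0.5, -0.5, 4.8]
opening: 0.695
finger_force: 40.0
```

```bash
python3 - <<'E'
from ptr import *
st();angles('d')
def cen(d,b,i,j,thr,base=0):
    g=d['img'].astype(int);w=np.clip(g[...,i]-np.maximum(g[...,j],g[...,1]*(i==2))-thr,0,None)[b[1]:b[3],b[0]:b[2]]
    y,x=np.mgrid[b[1]:b[3],b[0]:b[2]];return (w*x).sum()/w.sum(),(w*y).sum()/w.sum(),w.sum()
def an(d,uv,z):
    p=onz(d,uv[:2],z)[:2]-O;return np.round([np.arctan2(p@ey,p@ex),np.hypot(*p)],4)
S0=np.load('pics/scene0.npz');T0=np.load('pics/top0.npz')
print('tongue top scene',an(S0,(309,227.7),.0425),an(S0,(309,228.3),.0425))
c=cen(T0,(244,188,260,206),0,2,15);print('clip top view',c,an(T0,c,.03))
for k in 'bcd':
    T=np.load(f'pics/{k}t.npz');b=blobs(T['img'],'red',(235,175,320,250),3)[1]
    if not b: print('none');continue
    x,y=map(int,max(b)[1]);c=cen(T,(x-5,y-5,x+7,y+7),2,0,70);print(k,'ptr',c,an(T,c,.068))
E
```

```text
t 19.075 p [ 0.5928 -0.014   0.05  ] fwdyaw 0.5448 tilt [0.0009 0.0007] q [ 0.2633  0.9366 -0.5694  1.7721  0.7735  0.6698  1.3635] F [-0.5076 -0.5169  4.8401] op 0.6950547423743154 39.999882001429796
s red [(np.int32(38), [307.2, 222.1], [302, 220, 11, 6])] blue [(np.int32(15), [304.2, 232.6], [302, 231, 5, 4]), (np.int32(40), [312.6, 235.8], [308, 233, 10, 7])]
  z 0.067 ang 0.6745 r 0.0884
  z 0.058 ang 0.7476 r 0.0859
  z 0.03 ang 0.6435 r 0.1058
t red [(np.int32(11), [253.6, 197.5], [252, 196, 4, 4])] blue []
  z 0.067 ang 0.6813 r 0.0893
  z 0.058 ang 0.6771 r 0.0904
tongue top scene [0.7262 0.092 ] [0.7095 0.0927]
clip top view (np.float64(251.85629562043795), np.float64(196.55702554744525), np.int64(2192)) [0.6767 0.1001]
b ptr (np.float64(294.24418604651163), np.float64(191.04651162790697), np.int64(172)) [-0.8248  0.0918]
c ptr (np.float64(260.85185185185185), np.float64(190.2275132275132), np.int64(189)) [0.3384 0.0913]
d ptr (np.float64(253.43093922651934), np.float64(197.07734806629836), np.int64(181)) [0.6743 0.0904]
```

```bash
python3 - <<'E'
from mv import *
S=np.load('pics/ds.npz');S0=np.load('pics/scene0.npz')
a=S['img'][216:236,298:318].astype(int);r=a[...,2]-a[...,1];b=a[...,0]-a[...,2];b0=S0['img'][216:236,298:318].astype(int);b0=b0[...,0]-b0[...,2]
print('cols 298..317');
for i in range(20):print(216+i,' '.join(f'{x:3d}' if x>12 else '  .' for x in r[i]),'|',' '.join(f'{x:3d}' if x>12 else '  .' for x in b[i]),'|',' '.join(f'{x:3d}' if x>12 else '  .' for x in b0[i]))
P=lambda a,r,z:proj(S,[*W(r*np.cos(a),r*np.sin(a)),z]).round(2)
for a_ in(.64,.68,.72):
  print(a_,'clip tongue top',P(a_,.092,.0425),'ends',P(a_-.054,.092,.0425),P(a_+.054,.092,.0425),'ptr tip',P(a_,.092,.05),'ptr end',P(a_,.098,.068),'foot end',P(a_,.114,.03))
E
```

```text
cols 298..317
216   .   .   .   .   .   .   .   .   .   .   .   .  18  29  29  32  34  35  35  35 |   .   .   .   .   .   .   .   .   .   .   .   .   .   .   .   .   .   .   .   . |   .   .   .   .   .   .   .   .   .   .   .   .   .   .   .   .   .   .   .   .
217   .   .   .   .   .   .   .   .   .   .   .   .  18  29  33  34  35  35  35  32 |   .   .   .   .   .   .   .   .   .   .   .   .   .   .   .   .   .   .   .   . |   .   .   .   .   .   .   .   .   .   .   .   .   .   .   .   .   .   .   .   .
218   .   .   .   .  16  25  21  16   .   .   .   .   .  24  32  34  35  35  33  32 |   .   .   .   .   .   .   .   .   .   .   .   .   .   .   .   .   .   .   .   . |   .   .   .   .   .   .   .   .   .   .   .   .   .   .   .   .   .   .   .   .
219   .   .   .  16  42  63  64  54  42  24   .   .   .  16  31  34  34  34  34  33 |   .   .   .   .   .   .   .   .   .   .   .   .   .   .   .   .   .   .   .   . |   .   .   .   .   .   .   .   .   .   .   .   .   .   .   .   .   .   .   .   .
220   .   .   .  30  74 100 101  97  88  72  46  26  14   .  24  33  35  34  34  34 |   .   . 
[... 3612 characters left out ...]
3  36  20   .
235   .   .   .   .   .   .   .   .   .   .   .   .   .   .   .   .   .   .   .   . |   .   .   .   .   .  22  34  45  51  47  59  81  92 104 106 104  95  85  66  36 |   .   .   .   .   .  19  32  46  53  44  55  79  94  99  98  96  87  78  60  33
0.64 clip tongue top [307.47 230.18] ends [306.36 231.68] [308.47 228.64] ptr tip [307.63 228.23] ptr end [310.38 224.55] foot end [315.69 237.42]
0.68 clip tongue top [308.22 229.04] ends [307.19 230.57] [309.14 227.48] ptr tip [308.38 227.09] ptr end [311.19 223.33] foot end [316.6 236. ]
0.72 clip tongue top [308.91 227.89] ends [307.96 229.44] [309.74 226.3 ] ptr tip [309.07 225.93] ptr end [311.94 222.08] foot end [317.43 234.55]
```

Scene and top views agree to about 0.03 rad. I'll release, rise, and check with the sharper wrist camera.

Call:
{"fn": "send_rows", "kwargs": {
  "targets": [
    [[0,0,0],[0,0,0]],
    [[0,0,0],[0,0,0]],
    [[0,0,0],[0,0,0]],
    [[0,0,-0.1],[0,0,0]],
    [[0,0,-0.22],[0,0,0]],
    [[0.1,0,-0.37],[0,0,0]],
    [[0.2,0,-0.4],[0,0,0]],
    [[0.2,0,-0.4],[0,0,0]],
    [[0.2,0,-0.4],[0,0,0]]
  ],
  "fingers": 0.82
}}

```text
clock: 20.3
tool_pos: [0.5418, -0.0451, 0.1694]
eef_rot: [-0.269, 0.963, 0.0, 0.0]
contact_force: [-0.6, 0.1, -0.0]
opening: 0.818
finger_force: 0.0
```

```bash
cat > wr.py <<'E'
from mv import *
from plant import snapshot
s=st();d=snapshot('wrist');cv2.imwrite('pics/wr.png',d['img'])
T=np.eye(4);T[:3,:3]=Ro.from_quat(s['eef_rot']).as_matrix();T[:3,3]=s['tool_pos'];M=T@d['T_tool_cam']
box=(60,0,500,325)
for c in('red','blue'):
    m,b=blobs(d['img'],c,box,15);print(c,b)
print('cap pred',proj(d,[*O,.098],M),'clip/pt pred .68',[proj(d,[*W(r*np.cos(.68),r*np.sin(.68)),z],M).round(1).tolist() for r,z in((.092,.0425),(.092,.05),(.098,.068),(.114,.03))])
for c,z in(('red',.068),('blue',.03)):
    m,b=blobs(d['img'],c,box,15)
    if b:
        p=onz(d,max(b)[1],z,M)[:2]-O;print(c,np.arctan2(p@ey,p@ex),np.hypot(*p))
E
python3 wr.py
```

```text
t 20.3 p [ 0.5418 -0.0451  0.1694] fwdyaw 0.5449 tilt [0.0006 0.0007] q [ 0.4097  0.7256 -0.6998  1.8461  0.6331  0.8058  1.4935] F [-0.5511  0.1493 -0.0042] op 0.8182832746084202 0.0
red []
blue []
cap pred [281.4413 289.9949] clip/pt pred .68 [[315.6, 340.3], [316.4, 345.3], [320.4, 363.3], [321.7, 349.7]]
```

View pics/wr.png

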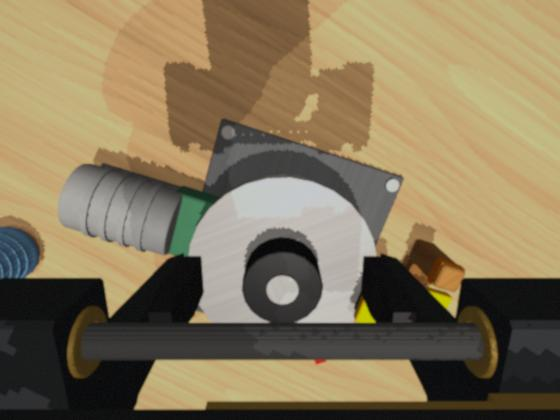

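The rod hides the pointer, which shows only as red at (320,361). I'll move forward so it comes into view.

Call:
{"fn": "send_rows", "kwargs": {
  "targets": [
    [[-0.15,0,-0.05],[0,0,0]],
    [[-0.3,0,-0.1],[0,0,0]],
    [[-0.45,0,-0.1],[0,0,0]],
    [[-0.55,0,-0.1],[0,0,0]],
    [[-0.55,0,-0.1],[0,0,0]],
    [[-0.55,0,-0.1],[0,0,0]]
  ]
}}

```text
clock: 21.1
tool_pos: [0.6814, 0.0398, 0.1987]
eef_rot: [-0.269, 0.963, -0.0, -0.001]
contact_force: [-0.3, 0.3, -0.1]
opening: 0.821
finger_force: 0.0
```

```bash
python3 wr.py; python3 - <<'E'
from h import *
i=cv2.imread('pics/wr.png')
for c in('red','blue'):
    m,b=blobs(i,c,(60,0,500,325),15)
    for cnt in cv2.findContours(m,cv2.RETR_EXTERNAL,cv2.CHAIN_APPROX_SIMPLE)[0]:
        if cv2.contourArea(cnt)>15:print(c,cv2.minAreaRect(cnt+[60,0]))
E
```

```text
t 21.1 p [0.6814 0.0398 0.1987] fwdyaw 0.5452 tilt [-0.0019 -0.0006] q [ 0.204   0.8629 -0.6973  1.3715  0.5746  1.1147  1.5424] F [-0.3034  0.3314 -0.1124] op 0.821423613842029 0.0
red [(np.int32(278), [318.1, 166.4], [310, 153, 18, 27])]
blue [(np.int32(28), [322.4, 183.6], [318, 181, 9, 6])]
cap pred [281.353   62.6484] clip/pt pred .68 [[317.4, 169.6], [318.2, 171.1], [322.6, 181.1], [323.7, 188.3]]
red 0.6874096530106356 0.08458917767669039
blue 0.6830941811006559 0.10908382878201084
red ((317.95001220703125, 166.35000610351562), (25.930675506591797, 11.067971229553223), 71.56504821777344)
blue ((322.45001220703125, 183.8499755859375), (3.7947328090667725, 8.538147926330566), 71.56504821777344)
```

The wrist camera gives pointer 0.687 rad and clip 0.683 rad, so they're aligned. Now I'll go back to the wedge.

```bash
python3 -c "
from mv import *
p=FOOT-.033*ex-.0025*ey;print(p);to([*p,.14],YAW)"
```

```text
[0.5281 0.1114]
shift [0.3118 0.4706 0.1972] turn [-0.0001 -0.0006  0.0979]
```

Call:
{"fn": "send_rows", "kwargs": {
  "targets": [
    [[0.08,0.12,0],[0,0,0.03]],
    [[0.16,0.24,0],[0,0,0.06]],
    [[0.24,0.36,0.05],[0,0,0.098]],
    [[0.31,0.47,0.1],[0,0,0.098]],
    [[0.312,0.47,0.197],[0,0,0.098]],
    [[0.312,0.47,0.197],[0,0,0.098]],
    [[0.312,0.47,0.197],[0,0,0.098]]
  ],
  "fingers": 0.45
}}

```text
clock: 22.02
tool_pos: [0.5298, 0.1115, 0.1413]
eef_rot: [-0.117, 0.993, 0.0, 0.001]
contact_force: [-0.1, -1.4, -0.1]
opening: 0.452
finger_force: 0.0
```

```bash
python3 - <<'E'
from mv import *
from plant import snapshot
s=st();p=FOOT-.033*ex-.0025*ey;to([*p,.04],YAW)
d=snapshot('wrist')
T=np.eye(4);T[:3,:3]=Ro.from_quat(s['eef_rot']).as_matrix();T[:3,3]=s['tool_pos'];M=T@d['T_tool_cam']
RANGE['or2']=[(5,140,60,18)]
m,b=blobs(d['img'],'or2',(200,180,360,322),60);print(b)
c=proj(d,[*p,.066],M);print('handle top pred',c)
x,y=c.astype(int);print(d['img'][min(y,319),x-30:x+31:4].tolist())
E
```

```text
t 22.025 p [0.5298 0.1115 0.1413] fwdyaw 0.2355 tilt [0.0012 0.0002] q [ 0.0448  0.7373 -0.5684  1.8809  0.5985  0.6981  0.9285] F [-0.0991 -1.435  -0.1316] op 0.45210475383069115 0.0
shift [0.0059 0.0011 0.3378] turn [-0.      0.0004 -0.0005]
[(np.int32(1339), [284.1, 202.7], [265, 180, 43, 46]), (np.int32(1217), [282.2, 275.2], [269, 252, 27, 48])]
handle top pred [282.681  211.4275]
[[86, 130, 167], [88, 131, 167], [87, 130, 165], [84, 126, 162], [66, 103, 135], [65, 129, 185], [77, 148, 205], [74, 144, 202], [71, 140, 198], [76, 147, 205], [75, 146, 205], [69, 138, 196], [67, 109, 144], [71, 107, 138], [74, 111, 144], [112, 163, 195]]
```

The handle is centred at wrist column 283, so I'll descend, grip and pull.

Call:
{"fn": "send_rows", "kwargs": {
  "targets": [
    [[0.006,0.001,0.1],[0,0,0]],
    [[0.006,0.001,0.2],[0,0,0]],
    [[0.006,0.001,0.3],[0,0,0]],
    [[0.006,0.001,0.338],[0,0,0]],
    [[0.006,0.001,0.338],[0,0,0]],
    [[0.006,0.001,0.338],[0,0,0]]
  ]
}}

```text
clock: 22.82
tool_pos: [0.5283, 0.1123, 0.0402]
eef_rot: [-0.118, 0.993, 0.0, 0.001]
contact_force: [0.5, -0.3, -0.5]
opening: 0.452
finger_force: 0.0
```

Call:
{"fn": "send_rows", "kwargs": {
  "targets": [
    [[0,0,0],[0,0,0]],
    [[0,0,0],[0,0,0]],
    [[0,0,0],[0,0,0]],
    [[0,0,0],[0,0,0]],
    [[0,0,0],[0,0,0]]
  ],
  "fingers": 0,
  "newtons": 50
}}

```text
clock: 23.45
tool_pos: [0.5276, 0.1125, 0.0397]
eef_rot: [-0.118, 0.993, 0.0, 0.001]
contact_force: [-0.9, 1.0, 6.0]
opening: 0.238
finger_force: 50.0
```

Call:
{"fn": "send_rows", "kwargs": {
  "targets": [
    [[0.03,0,0],[0,0,0]],
    [[0.06,0,0],[0,0,0]],
    [[0.09,0,0],[0,0,0]],
    [[0.13,0,0],[0,0,0]],
    [[0.17,0,0],[0,0,0]],
    [[0.22,0,0],[0,0,0]],
    [[0.27,0,0],[0,0,0]],
    [[0.32,0,0],[0,0,0]],
    [[0.37,0,0],[0,0,0]],
    [[0.4,0,0],[0,0,0]],
    [[0.4,0,0],[0,0,0]],
    [[0.4,0,0],[0,0,0]]
  ]
}}

```text
clock: 24.95
tool_pos: [0.4137, 0.0839, 0.0402]
eef_rot: [-0.118, 0.993, -0.0, 0.003]
contact_force: [4.5, -0.5, 13.1]
opening: 0.233
finger_force: 50.0
```

```bash
python3 - <<'E'
from ptr import *
s=st();v=np.array(s['tool_pos'][:2])-FOOT;print('rel foot',v@ex,v@ey);angles('e')
E
```

```text
t 24.95 p [0.4137 0.0839 0.0402] fwdyaw 0.2359 tilt [0.0058 0.0004] q [-0.2796  0.8118 -0.0496  2.3038  1.0604  0.0428  0.4333] F [ 4.5368 -0.548  13.1018] op 0.23299315669710982 50.01619219779968
rel foot -0.1507501994607941 -0.002406754965319856
s red [(np.int32(39), [307.1, 222.1], [302, 220, 11, 6])] blue [(np.int32(12), [304.0, 232.7], [302, 231, 5, 4]), (np.int32(38), [312.8, 235.8], [309, 233, 9, 7])]
  z 0.067 ang 0.6733 r 0.0882
  z 0.058 ang 0.7465 r 0.0857
  z 0.03 ang 0.6456 r 0.1062
t red [(np.int32(11), [254.5, 198.1], [253, 196, 4, 5])] blue []
  z 0.067 ang 0.6781 r 0.0861
  z 0.058 ang 0.6738 r 0.0872
```

The wedge is out with its tip about 40 mm clear of the foot, and the pointer hasn't moved. Releasing and retreating.

Call:
{"fn": "send_rows", "kwargs": {
  "targets": [
    [[0,0,-0.004],[0,0,0]],
    [[0,0,-0.004],[0,0,0]],
    [[0,0,-0.004],[0,0,0]],
    [[0,0,-0.004],[0,0,0]]
  ],
  "fingers": 0.5
}}

```text
clock: 25.55
tool_pos: [0.4102, 0.0837, 0.0401]
eef_rot: [-0.118, 0.993, -0.0, -0.0]
contact_force: [0.1, 0.2, -0.4]
opening: 0.502
finger_force: 0.0
```

Call:
{"fn": "send_rows", "kwargs": {
  "targets": [
    [[0,0,-0.1],[0,0,0]],
    [[0,0,-0.2],[0,0,0]],
    [[0,0,-0.3],[0,0,0]],
    [[0,0.1,-0.4],[0,0,0]],
    [[0,0.2,-0.45],[0,0,0]],
    [[0,0.4,-0.45],[0,0,0]],
    [[0,0.6,-0.45],[0,0,0]],
    [[0,0.6,-0.45],[0,0,0]],
    [[0,0.6,-0.45],[0,0,0]],
    [[0,0.6,-0.45],[0,0,0]]
  ]
}}

```text
clock: 26.8
tool_pos: [0.3687, 0.2567, 0.175]
eef_rot: [-0.117, 0.993, -0.001, -0.0]
contact_force: [0.2, -0.1, -0.2]
opening: 0.498
finger_force: 0.0
```

```bash
python3 - <<'E'
from ptr import *
st();angles('f')
A=np.load('pics/scene0.npz')['img'];S=np.load('pics/fs.npz');B=S['img'];T=np.load('pics/ft.npz')
up=lambda i:cv2.resize(cv2.cvtColor(i,cv2.COLOR_BGR2HSV)[...,1],None,fx=8,fy=8,interpolation=cv2.INTER_CUBIC)
for n,(x0,y0,x1,y1) in dict(col=(296,183,322,208),bar=(322,193,341,204),teal=(402,224,440,270),olive=(72,224,104,264),sky=(162,264,194,302)).items():
    t=up(A[y0:y1,x0:x1]);w=up(B[y0-6:y1+6,x0-6:x1+6]);r=cv2.matchTemplate(w,t,cv2.TM_CCOEFF_NORMED);_,m,_,l=cv2.minMaxLoc(r);print(n,m.__round__(3),(np.array(l)-48)/8)
# wedge in top view: dark orange wood
RANGE['wd']=[(5,150,60,16)]
for d,b in((T,(200,215,300,320)),(S,(270,90,345,200))):
    m,bb=blobs(d['img'],'wd',b,25);print(bb)
    for c in cv2.findContours(m,cv2.RETR_EXTERNAL,cv2.CHAIN_APPROX_SIMPLE)[0]:
        if cv2.contourArea(c)>40:print(cv2.minAreaRect(c+[b[0],b[1]]))
h=FOOT-.153*ex-.0025*ey;tp=h+.111*ex
for d in(T,S):print('pred handle top',proj(d,[*h,.066]),'tip',proj(d,[*tp,.002]))
E
```

```text
t 26.8 p [0.3687 0.2567 0.175 ] fwdyaw 0.2344 tilt [-0.0005 -0.0019] q [-0.3008  0.5987 -0.6396  2.1058  0.6108  0.6283  0.4373] F [ 0.1751 -0.1048 -0.2115] op 0.49818390407036217 0.0
s red [(np.int32(36), [306.8, 222.0], [302, 220, 10, 6])] blue [(np.int32(10), [303.8, 232.8], [302, 231, 5, 4]), (np.int32(36), [312.7, 235.7], [309, 233, 9, 6])]
  z 0.067 ang 0.6724 r 0.0875
  z 0.058 ang 0.7462 r 0.085
  z 0.03 ang 0.6469 r 0.1059
t red [(np.int32(14), [254.3, 197.8], [252, 196, 5, 5])] blue []
  z 0.067 ang 0.6743 r 0.0871
  z 0.058 ang 0.6701 r 0.0882
col 0.975 [0.125 0.   ]
bar 0.962 [ 0.375 -0.25 ]
teal 0.98 [0. 0.]
olive 0.9 [-0.125 -0.125]
sky 0.995 [0. 0.]
[(np.int32(291), [239.8, 255.2], [233, 235, 14, 40])]
((240.06329345703125, 254.71768188476562), (39.60853958129883, 8.95836067199707), 81.38435363769531)
[(np.int32(71), [302.6, 155.2], [298, 151, 10, 10]), (np.int32(181), [309.8, 178.4], [301, 167, 23, 31])]
((311.6496276855469, 182.69107055664062), (34.2379264831543, 8.619338035583496), 61.38954162597656)
((302.3000183105469, 155.40000915527344), (8.538147926330566, 9.17060375213623), 71.56504821777344)
pred handle top [242.3693 276.3559] tip [237.1717 239.6499]
pred handle top [300.3745 148.4605] tip [317.3769 195.2685]
```

The brake is back to its starting height, the pointer is at the clip, the cones haven't moved, and the wedge lies flat and clear of the foot. Handing in.

```bash
python3 -c "
from plant import *
print(finish_job())"
```

```text
the job is handed in; nothing more can be done
None
```

I handed the job in at about 27 s: the pointer stands at the blue clip (0.687 against 0.683 rad in the last close view, before the wedge came out), the wedge is out flat about 25–30 mm clear of the foot, the brake is closed, and the cones are where they stood; my first grip closed over the top of the hub, pressing down about 12 N without turning the wheel.

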